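# Grease the noodle roller and hold its top roller open

### The arm

A 7-joint arm with a two-finger parallel gripper is mounted at the origin on the work surface. World frame = base frame: x ahead of the robot, y to its left, z up, the work surface at z = 0. Lengths are in m, angles in rad, forces in N, time in s.
With the tool pointing down it reaches from about 0.4 to 0.875 m from the base axis. Payload 19.3 kg.
Tool frame: the origin (TCP) lies midway between the tips of the shut fingers; the grasp point (between the pads) lies 19 mm behind it; z points along the fingers, y is the line along which they close (so a half turn about z gives the same grasp; the last joint's range is limited). The gripper opens to 85 mm and grips with 20 to 120 N. Pads are 22 mm wide; open, the fingers measure 114 mm over their backs; the gripper's body (76 mm by 85 mm) begins 54 mm behind the grasp point. The pads swing forward as they close: fully open they stand 13 mm farther back than shut.
Start: joints at [-1.357, 0.521, -0.036, 1.599, 0.021, 1.021, -0.113], TCP at [0.175, 0.6, 0.231] pointing down, gripper open.
Joint ranges: [-2.91, 2.91], [-0.3, 2.13], [-1.5, 1.42], [0.17, 2.43], [-1.26, 4.41], [0.16, 1.93], [-2.52, 2.52]. Speed limits (rad/s): [1.89, 1.89, 2.39, 2.39, 3.01, 3.01, 3.01].

### API

Orientations are given as [roll, pitch, yaw] about the fixed x, y, z axes, in that order (R = Rz(yaw) Ry(pitch) Rx(roll)).
In Python, from workcell import * gives the robot as it stands. The module is installed in compiled form; this text tells all that it offers.
- The arm moves only by the tool play_rows, never from a script. Its argument "deltas" is a list of rows, each a list of 7 numbers: the shift along the tool's x, y, z in units of 500 mm (1.0 is 500 mm), then the turn, a rotation vector about the tool's x, y, z in units of 120 degrees (1.0 is 120 degrees), then the closure, from 0 (fully open) to 1 (shut). A call has 1 to 10 rows; each row is the pose to reach, as a shift and turn from the pose commanded when the call began, along the tool's axes at that moment; what a row does not reach only later rows make up. A row lasts 1/10 s, in which the tool goes at most 50 mm and 8.59 degrees, less where a joint would pass 70% of its speed; a pose out of reach is approached as far as the arm can. A call with a number of a shift or a turn outside -1 to 1 is refused whole. A call with a gripper value outside its range is refused whole. The fingers move at their own pace and stop on an object; "newtons" is the grip in N (left out, the last holds). Time passes only in rows, so rows that repeat a pose let the fingers close. It gives the time, the measured TCP pose, the force, the opening and the grip force at its end, in the units of the state.
- observe(): the state, without advancing time (a new reading comes with each control period).
- grab_frame(name): name is "side" or "top"; returns the picture (400x640x3 uint8, red, green, blue); there is no depth.
- get_calibration(name): a dict with "fovy" (degrees; the focal length in pixels is half the picture's height over the tangent of half this angle, whatever the lens; pixels are square), "cx", "cy" (the principal point, pixels), "xyz" and "rotation" of the camera in the world. Camera axes: x right, y down, z forward; pixel columns grow to the right and rows downward; lengths in m; the calibration is good to about 2 mm. A picture is of the moment at which its call begins. get_calibration takes no time and is no camera call.
- job_done(): hands the job in; it is judged then, once.
The state is a dict: "clock": time; "qpos": joint angles; "qd": joint speeds; "joint_efforts": joint torques, N m; "position": TCP position; "tool_rot": TCP orientation; "force": force on the tool from outside, world axes, zero at the start; "moment": the same for the moment, N m; "grip_width": finger opening in m; "finger_force": force on a finger pad.
Only numpy, scipy, OpenCV 4.12 (cv2) and the standard library are available. Lean on these libraries where they do the work, as an engineer would, in place of code of your own. Each camera call takes 0.05 s, during which the arm holds its last target. There are 200 camera calls.

### The job

Closing-time service of the noodle roller: work the grease pump's handle through at least three full strokes, each right down to its stop and all the way back up, and then swing the cam lever up until it stands straight up, the highest point of its cams, where the top roller is lifted fully. The lever springs back if it is let go, so finish while still holding it there, so that I can wipe the rollers. Do not shift the tray, bowl, brush or tin.

Things in the scene. Friction and masses are not known exactly. Their poses are not given: they have to be found in the camera images.
- machine: Bench-top noodle roller, level, bolted down. Origin on the bench under the rollers, midway between the two grey cheeks; x from operator's side to back, y along the rollers (left), z up. Cam lever outermost left, grease pump outermost right. In mm: left cheek ends at y 102, x -64, 190 high; gear cover x -53..65, y -149..-103, 185 high; studs 272 high; pump reservoir 226 high at x 52, y -215.
- cam_lever (a joint): Angle of the cam lever (rad). 0: level, pointing to the operator (machine -x) on its rest stop, where it starts. Grows as the handle swings up. 1.571: straight up, cams at their highest (8 mm lift); beyond that the top roller sinks again, far stop at 1.92. Springs pull it back to 0 all the way: about 9 N at the handle on the way, some 3 N when upright.
- cam_handle (a point): Centre of the revolving handle at the end of the cam lever: a black plastic cylinder 26 mm thick, 70 mm long, that sticks out sideways (along machine y, outwards) from the flat lever arm and turns freely on its spindle. 110 mm from the cam shaft's axis; at rest 195 mm above the bench at machine (-110, 165) mm, upright 305 mm above it. Can be gripped from above, across it.
- cam_axis (a point): Point on the cam shaft's axis level with the middle of the revolving handle, 195 mm above the bench, machine (0, 165) mm. The axis runs along machine y; the handle's centre circles this point at 110 mm.
- top_roller_mid (a point): Centre of the top roller (50 mm in diameter, lies along machine y); 137 mm above the bench when down, 145 mm when lifted fully.
- pump_handle (a joint): Angle of the pump handle (rad). 0: at its upper stop, 30 degrees above level, pointing to the operator (machine -x), where it starts. Grows as it is pushed down; 1.047: at its lower stop, 30 degrees below level. A spring brings it back up by itself in about half a second; pushing takes about 5 N at the top, 10 N at the bottom.
- pump_grip (a point): Middle of the handle's black rubber sleeve (22 mm thick, covers 85 to 150 mm from the pivot), 120 mm from the pivot on the handle's centre line. 178 mm above the bench when up, 58 mm when down. The sleeve can be pushed down from above.
- pump_pivot (a point): Pivot of the pump handle, 118 mm above the bench, at machine (0, -215) mm; the handle swings in the plane through it along machine x and z.
- tray: Loose wooden noodle tray 140 x 220 mm, 45 mm high, on the bench in front of the rollers. Origin at the centre of its underside. To be left alone.
- bowl: Loose steel bowl, 124 mm across, 55 mm high, left of the machine. Origin at the centre of its underside. To be left alone.
- brush: Loose wooden flour brush 170 x 30 mm, 36 mm high, to the left in front. Origin at the centre of its underside. To be left alone.
- tin: Loose steel tin, 72 mm across, 75 mm high, right of the pump. Origin at the centre of its underside. To be left alone.

How it is judged:
On the way, in this order (a step that is already met when the one before it is completed fails the run):
1. pump handle down, first stroke, cam lever still at rest (value of joint pump_handle above 0.95 rad and value of joint cam_lever below 0.2 rad), for 0.05 s.
2. pump handle back up (value of joint pump_handle below 0.1 rad), for 0.05 s.
3. pump handle down, second stroke (all of step 1), for 0.05 s.
4. pump handle back up (value of joint pump_handle below 0.1 rad), for 0.05 s.
5. pump handle down, third stroke (all of step 3), for 0.05 s.
6. pump handle back up (value of joint pump_handle below 0.1 rad and value of joint cam_lever below 0.2 rad), for 0.05 s.
7. cam lever upright, held by the fingers (value of joint cam_lever between 1.441 and 1.701 rad and contact force between the fingers and cam_lever above 1 N), for 0.2 s.
At the end, for the whole second after the job is handed in: The cam lever stands within 0.13 rad (7 degrees) of straight up, held by the fingers with more than 1 N, the top roller is lifted to within 0.7 mm of its highest, and the pump handle is back up within 0.1 rad (all of step 7 and height (world z) of top_roller_mid above 0.1443 m and value of joint pump_handle below 0.1 rad); the arm keeps its last pose, push and grip.
It fails at once if the tray, bowl, brush or tin is shifted by more than 30 mm (distance of any of tray, bowl, brush, tin from where it was at the start of the episode above 0.03 m).
It fails at once if the tray, bowl, brush or tin is tipped over (angle between any of tray, bowl, brush, tin's own z axis and vertical above 0.5 rad).
It also fails if it takes over 56 s, if anything falls off the work surface, if the arm or the gripper's body presses on something with over 40 N, if the wrist force passes 120 N, or if a joint passes its speed limit or range.

## Working session

There is one attempt and no reset: what is moved stays moved. The work goes in short steps, Python scripts to look and compute and a tool call to move; the robot and the scene stay as the last step left them, time stands still between calls to the robot, and variables do not carry over. Pictures are saved under pics/ and viewed, at most 10 in all, crops included, and the job is handed in when it is done.

Besides the shell and the picture viewer there is one more tool, called in YAML: its name, and indented under it one key for each argument. play_rows: Moves the arm, as the interface text tells. Its arguments: {"type":"object","properties":{"deltas":{"type":"array"},"newtons":{"type":"number"}},"required":["deltas"]}

```bash
mkdir -p pics; python3 - <<'E'
from workcell import *
import cv2
for n in("side","top"):
    im=grab_frame(n); cv2.imwrite(f"pics/{n}0.png",im[:,:,::-1]); print(get_calibration(n))
s=observe();print(s["clock"],s["position"],s["tool_rot"],s["qpos"])
E
```

```text
{'fovy': 50.444031111932325, 'cx': 319.6606225882058, 'cy': 199.35698194805283, 'xyz': array([ 0.1485592 , -0.72573802,  0.86703986]), 'rotation': array([-2.25414723, -0.0073183 , -0.46043482])}
{'fovy': 49.806734422012234, 'cx': 322.9249856730577, 'cy': 201.76289797860693, 'xyz': array([0.35760285, 0.05079548, 1.44930325]), 'rotation': array([-3.00751073, -0.01390364, -1.54461733])}
0.1 [0.1749384  0.59970318 0.23078914] [-3.14058509e+00  5.71699923e-05  2.85780788e+00] [-1.35721187  0.52194271 -0.0363264   1.59995502  0.0211839   1.02108838
 -0.11278012]
```

View pics/side0.png

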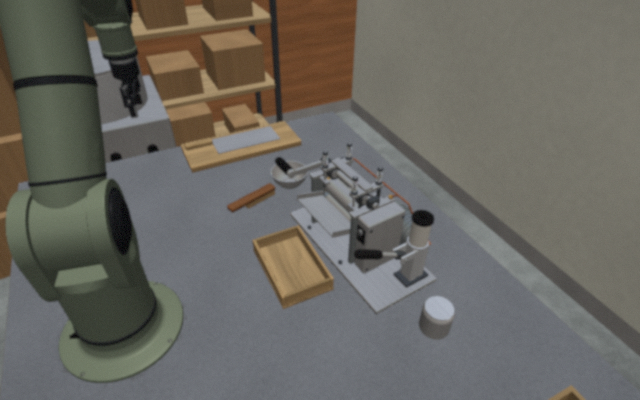

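View pics/top0.png

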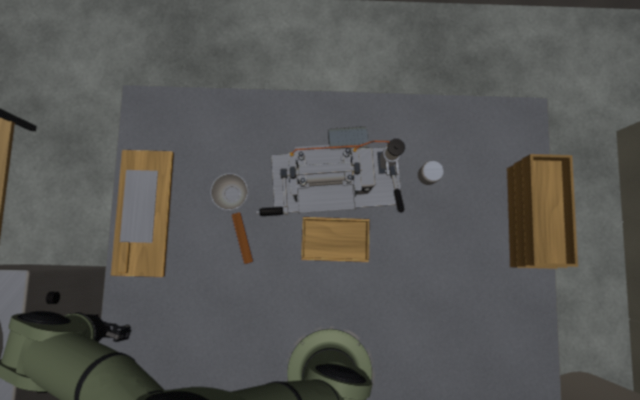

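The side view shows the pump sleeve at about (370,254), the cam handle at (284,164) and the reservoir cap at (422,218). In the top view the cam handle is at (270,211), the pump sleeve at (399,200), the cap at (396,148), the bowl at (230,190), the brush at (242,238), the tray at (336,240) and the tin at (431,172).

```bash
cat > h.py <<'E'
import numpy as np,cv2
from scipy.spatial.transform import Rotation as R
from workcell import *
def ray(n,u,v):
    c=get_calibration(n);f=200/np.tan(np.radians(c["fovy"]/2))
    d=R.from_euler("xyz",c["rotation"]).apply([(u-c["cx"])/f,(v-c["cy"])/f,1.]);return np.array(c["xyz"]),d
def cast(n,u,v,z):
    o,d=ray(n,u,v);return o+d*(z-o[2])/d[2]
def two(a,b):
    (o,d),(p,e)=ray("top",*a),ray("side",*b)
    t=np.linalg.lstsq(np.c_[d,-e],p-o,rcond=None)[0];A=o+d*t[0];B=p+e*t[1]
    return (A+B)/2,np.linalg.norm(A-B)
def dark(im,u,v,w=22,th=55):
    m=np.zeros(im.shape[:2],np.uint8);m[v-w:v+w,u-w:u+w]=(im[v-w:v+w,u-w:u+w].max(2)<th)
    n,l,s,c=cv2.connectedComponentsWithStats(m);i=1+np.argmax(s[1:,4]);return c[i],s[i]
E
python3 - <<'E'
from h import *
T=cv2.imread("pics/top0.png");S=cv2.imread("pics/side0.png")
P={}
for k,a,b,z in(("cam",(270,211),(284,164),.195),("pump",(399,200),(370,254),.178),("cap",(396,148),(422,218),.226)):
    (ca,sa),(cb,sb)=dark(T,*a,16),dark(S,*b,16)
    P[k]=cast("top",*ca,z);print(k,ca,sa,cb,sb,P[k].round(4),cast("side",*cb,z).round(4),two(ca,cb))
for k,u,v,z in(("bowl",230,190,.05),("brush1",237,213,.036),("brush2",247,262,.036),("tray",336,240,.04),("tin",431,172,.075)):print(k,cast("top",u,v,z).round(3))
d=P["cam"]-P["pump"];yaw=np.arctan2(d[1],d[0])-np.arctan2(380,-6);print("yaw",yaw)
c,s=np.cos(yaw),np.sin(yaw);M=np.array([[c,-s],[s,c]])
o=(P["cam"][:2]-M@[-.11,.165]+P["pump"][:2]-M@[-.104,-.215])/2
for q in([0,0],[-.11,.165],[0,.165],[-.104,-.215],[0,-.215],[.052,-.215]):print(q,(o+M@q).round(4))
E
```

```text
cam [271.0802139 211.1657754] [260 207  23   9 187] [282.32173913 164.32173913] [276 158  15  15 115] [0.4952 0.1886 0.195 ] [0.4948 0.1954 0.195 ] (array([0.49350216, 0.18848018, 0.19987844]), np.float64(0.0024673332418441237))
pump [398.69594595 200.32432432] [394 189  10  23 148] [367.04705882 253.92156863] [354 249  28  11 255] [ 0.5402 -0.1885  0.178 ] [ 0.5385 -0.1878  0.178 ] (array([ 0.53936606, -0.18812016,  0.17810905]), np.float64(0.0017529470484725432))
cap [395.65198238 147.17621145] [388 139  17  17 227] [422.30223881 217.90298507] [412 210  22  16 268] [ 0.6899 -0.1702  0.226 ] [ 0.6831 -0.1843  0.226 ] (array([ 0.69391968, -0.17279068,  0.21250037]), np.float64(0.0007635675963824913))
bowl [0.577 0.342 0.05 ]
brush1 [0.503 0.318 0.036]
brush2 [0.345 0.277 0.036]
tray [ 0.423 -0.01   0.04 ]
tin [ 0.651 -0.313  0.075]
yaw 0.10289742991290529
[0, 0] [0.6216 0.0359]
[-0.11, 0.165] [0.4952 0.1888]
[0, 0.165] [0.6046 0.2001]
[-0.104, -0.215] [ 0.5402 -0.1886]
[0, -0.215] [ 0.6437 -0.1779]
[0.052, -0.215] [ 0.6954 -0.1726]
```

```bash
cat >> h.py <<'E'
def go(x,y,z,yaw=1.674):
    s=observe();r=R.from_euler("xyz",s["tool_rot"]);t=R.from_euler("xyz",[np.pi,0,yaw])
    print(s["clock"],s["position"].round(4),s["force"].round(1),"->",(r.inv().apply(np.array([x,y,z])-s["position"])/.5).round(4),((r.inv()*t).as_rotvec(degrees=True)/120).round(4))
E
python3 - <<'E'
from h import *
go(.42,.15,.30);go(.534,-.189,.26)
E
```

```text
0.1 [0.1749 0.5997 0.2308] [-0.7 -0.6  0.4] -> [-0.7224 -0.7263 -0.1376] [-4.000e-04  3.000e-04  5.652e-01]
0.1 [0.1749 0.5997 0.2308] [-0.7 -0.6  0.4] -> [-1.1311 -1.3133 -0.057 ] [-4.000e-04  3.000e-04  5.652e-01]
```

play_rows:
  deltas:
    - [-0.722,-0.726,-0.138,0,0,0.565,1]
    - [-0.722,-0.726,-0.138,0,0,0.565,1]
    - [-0.722,-0.726,-0.138,0,0,0.565,1]
    - [-0.722,-0.726,-0.138,0,0,0.565,1]
    - [-0.722,-0.726,-0.138,0,0,0.565,1]
    - [-0.722,-0.726,-0.138,0,0,0.565,1]
    - [-0.722,-0.726,-0.138,0,0,0.565,1]
    - [-0.722,-0.726,-0.138,0,0,0.565,1]
    - [-0.722,-0.726,-0.138,0,0,0.565,1]
    - [-0.722,-0.726,-0.138,0,0,0.565,1]
  newtons: 40

```text
clock: 1.1
position: [0.4125, 0.1629, 0.2984]
tool_rot: [3.142, -0.0, 1.674]
force: [1.5, 0.9, 0.3]
grip_width: 0.0
finger_force: 0.0
```

```bash
python3 -c "
from h import *
go(.42,.15,.30);go(.534,-.189,.26)"
```

```text
1.1 [0.4125 0.1629 0.2984] [1.5 0.9 0.3] -> [-0.0273  0.0123 -0.0031] [ 0.     -0.0002  0.0002]
1.1 [0.4125 0.1629 0.2984] [1.5 0.9 0.3] -> [-0.7253  0.169   0.0767] [ 0.     -0.0002  0.0002]
```

play_rows:
  deltas:
    - [-0.71,0.16,0.08,0,0,0,1]
    - [-0.71,0.16,0.08,0,0,0,1]
    - [-0.71,0.16,0.08,0,0,0,1]
    - [-0.71,0.16,0.08,0,0,0,1]
    - [-0.71,0.16,0.08,0,0,0,1]
    - [-0.71,0.16,0.08,0,0,0,1]
    - [-0.71,0.16,0.08,0,0,0,1]
    - [-0.71,0.16,0.08,0,0,0,1]
    - [-0.71,0.16,0.08,0,0,0,1]
    - [-0.71,0.16,0.08,0,0,0,1]

```text
clock: 2.1
position: [0.5281, -0.1798, 0.2577]
tool_rot: [-3.141, -0.0, 1.674]
force: [-0.1, 0.1, 0.6]
grip_width: 0.0004
finger_force: 0.0
```

```bash
python3 -c "
from h import *
go(.534,-.189,.22);go(.534,-.189,.073)
for n in ('side','top'): cv2.imwrite('pics/%s1.png'%n,grab_frame(n)[:,:,::-1])
a=cv2.imread('pics/side1.png')[130:330,250:510];b=cv2.imread('pics/top1.png')[120:270,220:480]
cv2.imwrite('pics/c1.png',np.vstack([cv2.resize(a,(390,300)),cv2.resize(b,(390,225))]))"
```

```text
2.1 [ 0.5281 -0.1798  0.2577] [-0.1  0.1  0.6] -> [-0.0195  0.01    0.0754] [-0.0004 -0.0001 -0.0001]
2.1 [ 0.5281 -0.1798  0.2577] [-0.1  0.1  0.6] -> [-0.0196  0.0102  0.3694] [-0.0004 -0.0001 -0.0001]
```

View pics/c1.png

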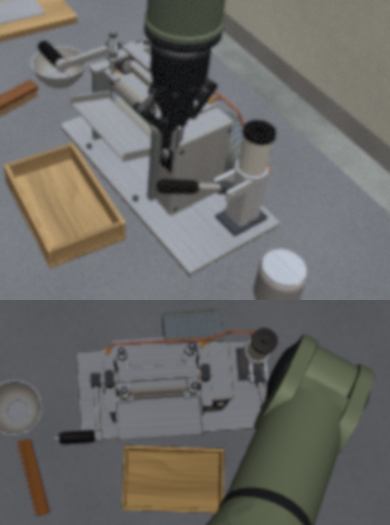

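The crop shows the shut fingers just above the pump sleeve, with the handle still up. Next I move down to just above it.

play_rows:
  deltas:
    - [-0.01,0,0.04,0,0,0,1]
    - [-0.01,0,0.07,0,0,0,1]
    - [-0.01,0,0.07,0,0,0,1]
    - [-0.01,0,0.07,0,0,0,1]

```text
clock: 2.6
position: [0.529, -0.1842, 0.2236]
tool_rot: [3.141, -0.0, 1.675]
force: [0.1, 0.2, 1.0]
grip_width: 0.0001
finger_force: 0.0
```

```bash
python3 -c "
from h import *
go(.534,-.189,.22);go(.534,-.189,.073)"
```

```text
2.6 [ 0.529  -0.1842  0.2236] [0.1 0.2 1. ] -> [-0.0105  0.0089  0.0073] [ 0.0001 -0.0001  0.0007]
2.6 [ 0.529  -0.1842  0.2236] [0.1 0.2 1. ] -> [-0.0106  0.0088  0.3013] [ 0.0001 -0.0001  0.0007]
```

play_rows:
  deltas:
    - [-0.01,0.01,0.05,0,0,0,1]
    - [-0.01,0.01,0.1,0,0,0,1]
    - [-0.01,0.01,0.15,0,0,0,1]
    - [-0.01,0.01,0.2,0,0,0,1]
    - [-0.01,0.01,0.24,0,0,0,1]
    - [-0.01,0.01,0.27,0,0,0,1]
    - [-0.01,0.01,0.29,0,0,0,1]
    - [-0.01,0.01,0.3,0,0,0,1]
    - [-0.01,0.01,0.3,0,0,0,1]
    - [-0.01,0.01,0.3,0,0,0,1]

```text
clock: 3.6
position: [0.5351, -0.1893, 0.0744]
tool_rot: [3.14, 0.0, 1.675]
force: [-3.3, -0.6, 8.5]
grip_width: -0.0003
finger_force: 4.2
```

```bash
python3 -c "
from h import *
go(.534,-.189,.073);
cv2.imwrite('pics/s2.png',cv2.resize(grab_frame('side')[180:330,320:480,::-1],(480,450)))"
```

```text
3.6 [ 0.5351 -0.1893  0.0744] [-3.3 -0.6  8.5] -> [ 0.0009 -0.0021  0.0027] [0.0006 0.0002 0.0005]
```

View pics/s2.png

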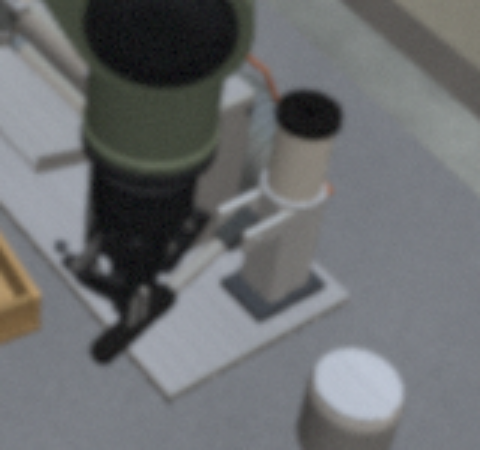

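The handle is down under the fingers with about 9 N on it. I'll press a few mm further to confirm the stop.

play_rows:
  deltas:
    - [0,0,0.008,0,0,0,1]
    - [0,0,0.014,0,0,0,1]
    - [0,0,0.014,0,0,0,1]

```text
clock: 3.95
position: [0.5366, -0.1895, 0.0693]
tool_rot: [3.137, 0.001, 1.675]
force: [-6.6, 4.3, 44.5]
grip_width: -0.0001
finger_force: 20.7
```

The force jumped to 44 N, so the handle is on its stop. Now up and wait, then the second and third strokes.

play_rows:
  deltas:
    - [0,0,-0.08,0,0,0,1]
    - [0,0,-0.16,0,0,0,1]
    - [0,0,-0.24,0,0,0,1]
    - [0,0,-0.32,0,0,0,1]
    - [0,0,-0.34,0,0,0,1]
    - [0,0,-0.34,0,0,0,1]
    - [0,0,-0.34,0,0,0,1]
    - [0,0,-0.34,0,0,0,1]
    - [0,0,-0.34,0,0,0,1]
    - [0,0,-0.34,0,0,0,1]

```text
clock: 4.95
position: [0.5341, -0.1894, 0.2354]
tool_rot: [-3.14, -0.0, 1.674]
force: [0.4, -0.5, 0.2]
grip_width: -0.0001
finger_force: 0.0
```

```bash
python3 -c "
from h import *
go(.534,-.189,.073);
cv2.imwrite('pics/s3.png',cv2.resize(grab_frame('side')[180:330,320:480,::-1],(480,450)))"
```

```text
4.95 [ 0.5341 -0.1894  0.2354] [ 0.4 -0.5  0.2] -> [8.000e-04 3.000e-04 3.248e-01] [-0.0006 -0.0001  0.0001]
```

View pics/s3.png

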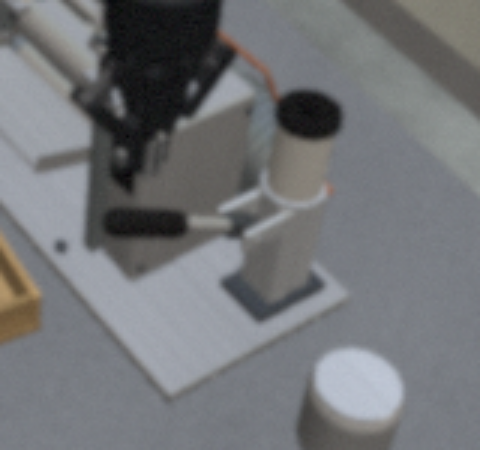

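The handle is back up, with the sleeve at crop (145,222) and clear of the fingers. Second stroke.

play_rows:
  deltas:
    - [0,0,0.06,0,0,0,1]
    - [0,0,0.12,0,0,0,1]
    - [0,0,0.18,0,0,0,1]
    - [0,0,0.23,0,0,0,1]
    - [0,0,0.27,0,0,0,1]
    - [0,0,0.3,0,0,0,1]
    - [0,0,0.32,0,0,0,1]
    - [0,0,0.332,0,0,0,1]
    - [0,0,0.338,0,0,0,1]
    - [0,0,0.338,0,0,0,1]

```text
clock: 6.0
position: [0.5356, -0.1899, 0.0688]
tool_rot: [3.139, 0.0, 1.674]
force: [-7.5, 5.3, 42.7]
grip_width: -0.0001
finger_force: 19.8
```

play_rows:
  deltas:
    - [0,0,0,0,0,0,1]
    - [0,0,-0.08,0,0,0,1]
    - [0,0,-0.16,0,0,0,1]
    - [0,0,-0.24,0,0,0,1]
    - [0,0,-0.32,0,0,0,1]
    - [0,0,-0.34,0,0,0,1]
    - [0,0,-0.34,0,0,0,1]
    - [0,0,-0.34,0,0,0,1]
    - [0,0,-0.34,0,0,0,1]
    - [0,0,-0.34,0,0,0,1]

```text
clock: 7.0
position: [0.5339, -0.1893, 0.2359]
tool_rot: [-3.14, -0.0, 1.674]
force: [0.1, 0.3, 0.5]
grip_width: -0.0001
finger_force: 0.0
```

play_rows:
  deltas:
    - [0,0,0,0,0,0,1]
    - [0,0,0,0,0,0,1]
    - [0,0,0.06,0,0,0,1]
    - [0,0,0.12,0,0,0,1]
    - [0,0,0.18,0,0,0,1]
    - [0,0,0.24,0,0,0,1]
    - [0,0,0.29,0,0,0,1]
    - [0,0,0.32,0,0,0,1]
    - [0,0,0.335,0,0,0,1]
    - [0,0,0.34,0,0,0,1]

```text
clock: 8.0
position: [0.5353, -0.1898, 0.0681]
tool_rot: [3.14, 0.0, 1.674]
force: [-8.7, 7.1, 54.3]
grip_width: -0.0002
finger_force: 25.5
```

play_rows:
  deltas:
    - [0,0,0,0,0,0,1]
    - [0,0,0,0,0,0,1]

```text
clock: 8.2
position: [0.5351, -0.1898, 0.0688]
tool_rot: [3.139, 0.0, 1.674]
force: [-7.8, 3.9, 37.8]
grip_width: 0.0
finger_force: 18.0
```

play_rows:
  deltas:
    - [0,0,-0.08,0,0,0,1]
    - [0,0,-0.16,0,0,0,1]
    - [0,0,-0.24,0,0,0,1]
    - [0,0,-0.32,0,0,0,1]
    - [0,0,-0.4,0,0,0,1]
    - [0,0,-0.46,0,0,0,1]
    - [0,0,-0.46,0,0,0,1]
    - [0,0,-0.46,0,0,0,1]
    - [0,0,-0.46,0,0,0,1]
    - [0,0,-0.46,0,0,0,1]

```text
clock: 9.2
position: [0.534, -0.1893, 0.296]
tool_rot: [-3.14, -0.0, 1.674]
force: [0.2, -0.2, -1.2]
grip_width: 0.0001
finger_force: 0.0
```

```bash
python3 -c "
from h import *
go(.43,.0,.33);go(.495,.189,.33)"
```

```text
9.2 [ 0.534  -0.1893  0.296 ] [ 0.2 -0.2 -1.2] -> [ 0.398  -0.1679 -0.0675] [-0.0008 -0.0001  0.0002]
9.2 [ 0.534  -0.1893  0.296 ] [ 0.2 -0.2 -1.2] -> [ 7.606e-01  5.000e-04 -6.770e-02] [-0.0008 -0.0001  0.0002]
```

play_rows:
  deltas:
    - [0.7606,0,-0.068,0,0,0,1]
    - [0.7606,0,-0.068,0,0,0,1]
    - [0.7606,0,-0.068,0,0,0,0]
    - [0.7606,0,-0.068,0,0,0,0]
    - [0.7606,0,-0.068,0,0,0,0]
    - [0.7606,0,-0.068,0,0,0,0]
    - [0.7606,0,-0.068,0,0,0,0]
    - [0.7606,0,-0.068,0,0,0,0]
    - [0.7606,0,-0.068,0,0,0,0]
    - [0.7606,0,-0.068,0,0,0,0]

```text
clock: 10.2
position: [0.4948, 0.1889, 0.3304]
tool_rot: [-3.141, 0.001, 1.675]
force: [0.7, -0.6, -0.4]
grip_width: 0.0857
finger_force: 0.0
```

play_rows:
  deltas:
    - [0,0,0,0,0,0,0]
    - [0,0,0.04,0,0,0,0]
    - [0,0,0.08,0,0,0,0]
    - [0,0,0.08,0,0,0,0]
    - [0,0,0.08,0,0,0,0]

```text
clock: 10.7
position: [0.4953, 0.188, 0.2915]
tool_rot: [-3.141, 0.0, 1.673]
force: [0.2, -0.3, 0.3]
grip_width: 0.0853
finger_force: 0.0
```

```bash
python3 -c "
from h import *
go(.495,.189,.176)
for n in ('side','top'): cv2.imwrite('pics/%s4.png'%n,grab_frame(n)[:,:,::-1])
a=cv2.imread('pics/side4.png')[80:280,230:490];b=cv2.imread('pics/top4.png')[120:270,220:480]
cv2.imwrite('pics/c4.png',np.vstack([cv2.resize(a,(455,350)),cv2.resize(b,(455,245))]))"
```

```text
10.7 [0.4953 0.188  0.2915] [ 0.2 -0.3  0.3] -> [ 0.0022 -0.0003  0.231 ] [-0.0001  0.0002 -0.0005]
```

View pics/c4.png

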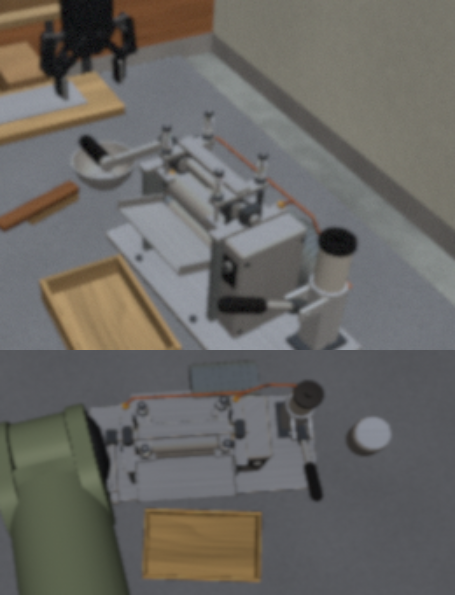

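The lever is at rest and the open fingers are above the handle. The pump handle is up. Next I descend and grip.

play_rows:
  deltas:
    - [0,0,0.06,0,0,0,0]
    - [0,0,0.12,0,0,0,0]
    - [0,0,0.18,0,0,0,0]
    - [0,0,0.22,0,0,0,0]
    - [0,0,0.238,0,0,0,0]
    - [0,0,0.238,0,0,0,0]
    - [0,0,0.238,0,0,0,0.5]

```text
clock: 11.5
position: [0.4957, 0.189, 0.1732]
tool_rot: [3.14, -0.0, 1.674]
force: [0.3, 0.5, 0.1]
grip_width: 0.0731
finger_force: 0.0
```

play_rows:
  deltas:
    - [0,0,0,0,0,0,1]
    - [0,0,0,0,0,0,1]
    - [0,0,0,0,0,0,1]
    - [0,0,0,0,0,0,1]
    - [0,0,0,0,0,0,1]
    - [0,0,0,0,0,0,1]
  newtons: 60

```text
clock: 12.1
position: [0.4951, 0.189, 0.1724]
tool_rot: [3.141, -0.0, 1.674]
force: [-1.7, -0.1, 6.7]
grip_width: 0.0244
finger_force: 58.6
```

```bash
python3 -c "
from h import *
go(.495,.189,.176);print(observe()['grip_width'])
S=cv2.imread('pics/side0.png');cv2.imwrite('pics/c5.png',cv2.resize(grab_frame('side')[110:230,230:390,::-1],(640,480)))
for a in (0,20,40,60,75,90):
  a=np.radians(a);x=.11*(1-np.cos(a));z=.11*np.sin(a);print(round(x/.5,4),round(-z/.5,4))"
```

```text
12.1 [0.4951 0.189  0.1724] [-1.7 -0.1  6.7] -> [ 0.0001 -0.0001 -0.0073] [ 0.0001 -0.0001  0.0002]
0.024447765796845603
0.0 -0.0
0.0133 -0.0752
0.0515 -0.1414
0.11 -0.1905
0.1631 -0.2125
0.22 -0.22
```

View pics/c5.png

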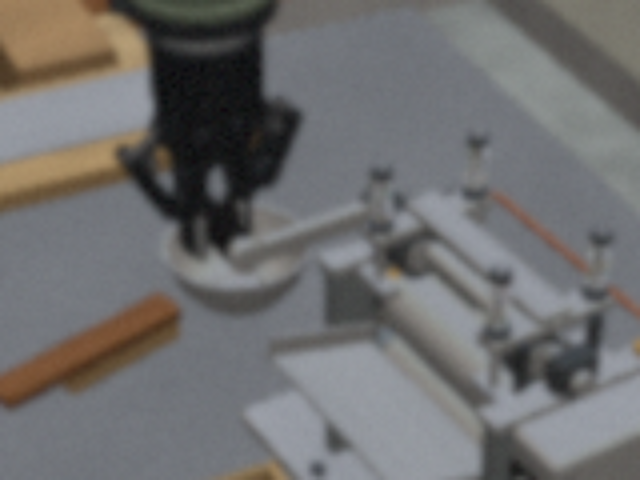

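The handle is between the pads, 24 mm wide at 59 N. I now swing it along the arc.

play_rows:
  deltas:
    - [0,0.0012,-0.023,0,0,0,1]
    - [0,0.0048,-0.0457,0,0,0,1]
    - [0,0.0108,-0.068,0,0,0,1]
    - [0,0.019,-0.0895,0,0,0,1]
    - [0,0.0295,-0.11,0,0,0,1]
    - [0,0.042,-0.129,0,0,0,1]
    - [0,0.0565,-0.147,0,0,0,1]
    - [0,0.073,-0.1635,0,0,0,1]
    - [0,0.091,-0.178,0,0,0,1]
    - [0,0.11,-0.1905,0,0,0,1]

```text
clock: 13.15
position: [0.5497, 0.1944, 0.2682]
tool_rot: [-3.14, 0.0, 1.674]
force: [-5.5, -0.6, -4.0]
grip_width: 0.0245
finger_force: 60.0
```

play_rows:
  deltas:
    - [0,0.0205,-0.0105,0,0,0,1]
    - [0,0.042,-0.0187,0,0,0,1]
    - [0,0.064,-0.0247,0,0,0,1]
    - [0,0.087,-0.0283,0,0,0,1]
    - [0,0.11,-0.0295,0,0,0,1]
    - [0,0.11,-0.0295,0,0,0,1]
    - [0,0.11,-0.0295,0,0,0,1]
    - [0,0.11,-0.0295,0,0,0,1]

```text
clock: 13.95
position: [0.6046, 0.1999, 0.2829]
tool_rot: [3.141, 0.0, 1.674]
force: [-2.5, -2.0, 5.5]
grip_width: 0.0244
finger_force: 61.1
```

```bash
python3 -c "
from h import *
go(.6046,.2001,.286);s=observe();print(s['grip_width'],s['finger_force'],s['clock'])
a=grab_frame('side')[80:240,230:490,::-1]
cv2.imwrite('pics/c6.png',cv2.resize(a,(780,480)))"
```

```text
13.95 [0.6046 0.1999 0.2829] [-2.5 -2.   5.5] -> [ 0.0005  0.     -0.0062] [0.0004 0.0001 0.    ]
0.024419743813488402 61.09649419784546 13.95
```

View pics/c6.png

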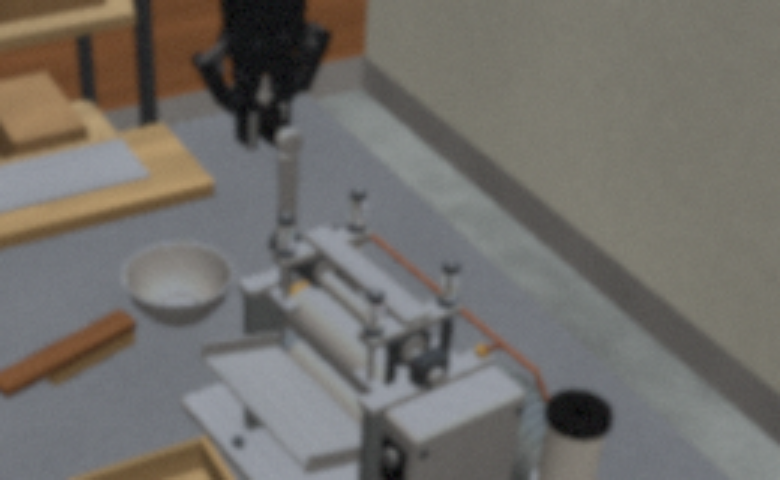

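The lever stands vertical, with its top at crop (288,135) and its shaft at (285,240), and is held at 61 N. The tool moved exactly 110 mm forward and up, and the -2.5 N pull is about what the spring should give when upright. Handing in.

```bash
python3 -c "
from workcell import *
print(job_done())"
```

```text
the job is handed in; nothing more can be done
None
```

I worked the pump handle through three full strokes to its stop and back up, and the arm is holding the cam lever straight up. I handed the job in at about 14 s of the 56 s allowed. I saw no contact with the tray, bowl, brush or tin, and the hand-in gave back no verdict.

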